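# Lock the rotary marking fixture with its index pin

## Task

Lock the rotary fixture for the next marking run: take the red-handled pin from its stand and put it down through the hole in the blue arm, where it will come to rest on the turntable plate. Then wind the fixture round by its crank handle, counter-clockwise seen from above, until the hole in the plate comes under the pin and the pin goes fully home, collar down on the blue arm; feel for it and do not force the crank or the pin. Let go of everything, and leave the other things on the bench where they are.

Things in the scene. Friction and masses are not known exactly. Their poses are not given: they have to be found in the camera images.
- fixture: Rotary marking fixture, bolted down. Origin on its vertical turning axis at bench level; own +x points from the axis to the blue arm. Dark round foot 184 mm across, 22 mm high. Fixed blue arm: 50 mm wide, underside 70 mm, top 90 mm above the bench, reaching in over the turning plate from a post 122 to 148 mm from the axis, to within 36 mm of the axis.
- eye (a point): Centre of the upper mouth of the eye, the vertical round through hole of 15.8 mm in the blue arm: 62 mm from the axis, 90 mm above the bench, 20 mm deep. The plate's top face lies 38 mm below this point. At the start the plate's hole must travel 0.6 to 2.2 rad counter-clockwise (from above) to come under the eye.
- grip (a point): Middle of the crank handle's sleeve: black upright cylinder with red bands, 26 mm across, 61 to 135 mm above the bench (this point at 105 mm), steel button on top to 141 mm. It spins freely on its post, 115 mm from the axis: grip it from above and carry it round without turning the gripper. Turning takes about 2 N here and stays where left; at a locked pin it comes to a hard stop.
- pin: Locking pin, loose, about 0.16 kg, 104 mm long, upright. Origin at its lower end, z towards the handle. Steel shank 14 mm across, 60 mm long, lowest 7 mm tapered to 8 mm; collar 28 mm across, 6 mm thick; red round handle 26 mm across, 66 to 104 mm from the origin. On the plate in the eye its collar stands 22 mm above the arm; once over the plate's hole it drops by its weight or a light push.
- pin_collar (a point): Centre of the underside of the pin's collar, 60 mm up the pin from its end.
- pin_stand: Grey fixed block 70 x 70 x 66 mm, origin at the centre of its underside, with a 17 mm vertical through hole in the middle in which the pin starts, collar on the block's top.
- cap_tray: Clear fixed tray 130 x 130 x 30 mm with four black caps, origin under its centre. Not needed.
- mouse: Black computer mouse 105 x 60 x 26 mm on a black mat. Leave alone.
- cap_a: Loose red round cap, 60 mm across, 18 mm high. Leave alone.
- cap_b: Loose black round cap, 60 mm across, 18 mm high. Leave alone.
- red_case: Red case 70 x 130 x 50 mm. Leave alone.
- bottle: Amber bottle 48 mm across, 100 mm tall. Leave alone.
- driver: Screwdriver 190 mm long. Leave alone.
- rotor: Turning part of the fixture with all it carries. Origin on the axis, 30 mm above the bench; own -x points to the crank handle. Square aluminium plate 150 x 150 x 12 mm, top 52 mm above the bench, black round cap in its middle (top 68 mm). The plate's only hole, 17 mm, is 62 mm from the axis, roughly opposite the handle: up to 0.3 rad either way, as the plate was clamped, which this pose does not show.
Mind the look-alikes: they are no part of the job. Of the things that look like the pin, the smaller one is meant.

How it is judged:
On the way:
1. the pin's end is through the mouth of the eye in the blue arm (horizontal distance between pin and eye below 0.006 m and z of pin in the frame of eye below -0.01 m), for 0.2 s.
At the end, for the whole second after the job is handed in: The pin stands upright (within 0.15 rad) in the eye, centred within 4 mm, its collar within 4 mm of the top of the blue arm, so that its end is through the hole in the plate; pin and fixture at rest (horizontal distance between pin_collar and eye below 0.004 m and z of pin_collar in the frame of eye between -0.004 and 0.004 m and angle between pin's own z axis and vertical below 0.15 rad and linear speed of pin below 0.02 m/s and angular speed of rotor below 0.1 rad/s); the robot touches nothing.
It fails at once if the pin is forced: over 60 N between it and the fixture's turning part (contact force between pin and rotor above 60 N).
It fails at once if another thing on the bench is moved by more than 30 mm (distance of any of mouse, cap_a, cap_b, red_case, bottle, driver from where it was at the start of the episode above 0.03 m).
It also fails if it takes over 72 s, if anything falls off the work surface, if the arm or the gripper's body presses on something with over 40 N, if the wrist force passes 120 N, or if a joint passes its speed limit or range.

## Robot

A 7-joint arm with a two-finger parallel gripper is mounted at the origin on the work surface. World frame = base frame: x ahead of the robot, y to its left, z up, the work surface at z = 0. Lengths are in m, angles in rad, forces in N, time in s.
With the tool pointing down it reaches from about 0.4 to 0.85 m from the base axis. Payload 4.5 kg.
Tool frame: the origin (TCP) lies midway between the tips of the shut fingers; the grasp point (between the pads) lies 19 mm behind it (r.hold_point_z is the distance from the TCP to the grasp point, in m); z points along the fingers, y is the direction in which the jaws open and shut (so a half turn about z gives the same grasp; the last joint's range is limited). The gripper opens to 88 mm and grips with 3 to 60 N. Pads are 18 mm wide; open, the fingers measure 123 mm over their backs; the gripper's body (75 mm by 187 mm) begins 45 mm behind the grasp point.
Start: joints at [1.373, 0.689, -0.195, 1.565, 0.157, 0.902, -0.215], TCP at [0.144, -0.608, 0.239] pointing down, gripper open.
Joint ranges: [-3.01, 3.01], [-0.46, 2.08], [-1.47, 1.51], [0.13, 2.56], [-1, 4.14], [0.04, 2.09], [-2.66, 2.66]. Speed limits (rad/s): [2.57, 2.57, 3.14, 3.14, 3.14, 3.14, 3.14].

## Interface

Orientations are given as a unit quaternion [x, y, z, w].
In Python, from plant import r gives the robot as it stands. The module is installed in compiled form; this text tells all that it offers.
- The arm moves only by the tool move_arm, never from a script. Its arguments are lists of equal length, an entry for each row: "turn": the turn, a rotation vector about the tool's x, y, z in units of 2 pi rad (1.0 is 2 pi rad), a list of three; "dp": the shift along the tool's x, y, z in units of 2.5 cm (1.0 is 2.5 cm), a list of three; "jaw": the closure, from -1 (fully open) to 1 (shut), so that 0 is half open. In form: {"turn": [[wx, wy, wz], ...], "dp": [[x, y, z], ...], "jaw": [jaw, ...]}. A call has 1 to 10 rows; each row shifts and turns the commanded pose from where the row before left it, along the tool's axes as they then stand; what a row does not reach is not made up. A row lasts 1/12 s, in which the tool goes at most 41.7 mm and 7.16 degrees, less where a joint would pass 70% of its speed; a pose out of reach is approached as far as the arm can. A call with a number of a shift or a turn outside -1 to 1 is refused whole. A call with a gripper value outside its range is refused whole. The fingers move at their own pace and stop on an object; "newtons" is the grip in N (left out, the last holds). Time passes only in rows, so rows that do not move let the fingers close. It gives the time, the measured TCP pose, the force and the opening at its end, in the units of the state.
- r.get_state(): the state, without advancing time (a new reading comes with each control period).
- r.snapshot(name): name is "scene" or "top" or "wrist"; returns a dict with "frame" (480x640x3 uint8, blue, green, red), "mtx" (3x3 intrinsics, pixels), "origin" and "orientation" of the camera in the world; the wrist camera has in their place "tool_from_camera" (4x4, takes a point from camera to tool coordinates, whose origin is the TCP and whose axes are the flange's). Camera axes: x right, y up, looking along -z (the intrinsics and any distortion apply to the point x, -y, -z); pixel columns grow to the right and rows downward; lengths in m; the calibration is good to about 2 mm. A picture is of the moment at which its call begins: read the wrist's pose just before it. There is no depth.
- r.finish_job(): hands the job in, once; it reports no verdict.
The state is a dict: "clock": time; "q": joint angles; "qd": joint speeds; "joint_torque": joint torques, N m; "tool_pos": TCP position; "eef_rot": TCP orientation; "contact_force": force on the tool from outside, world axes, zero at the start; "moment": the same for the moment, N m; "opening": opening from 0.0 (shut) to 1.0 (fully open).
Only numpy, scipy, OpenCV 4.12 (cv2) and the standard library are available. Lean on these libraries where they do the work, as an engineer would, in place of code of your own. Each camera call takes 0.05 s, during which the arm holds its last target.

## Working session

There is one attempt and no reset: what is moved stays moved. The work goes in short steps, Python scripts to look and compute and a tool call to move; the robot and the scene stay as the last step left them, time stands still between calls to the robot, and variables do not carry over. Pictures are saved under pics/ and viewed, and the job is handed in when it is done.

Besides the shell and the picture viewer there is one more tool, called after "Request:" as a command line: name --argument value ..., lists and objects as JSON in quotes. move_arm: Moves the arm, as the interface text tells. Shifts and turns lie within -1 to 1; 1 stands for 2.5 cm of shift or 2 pi rad of turn. Its arguments: {"type":"object","properties":{"turn":{"type":"array","items":{"type":"array","items":{"type":"number","minimum":-1,"maximum":1}}},"dp":{"type":"array","items":{"type":"array","items":{"type":"number","minimum":-1,"maximum":1}}},"jaw":{"type":"array","items":{"type":"number"}},"newtons":{"type":"number"}},"required":["turn","dp","jaw"]}

```bash
mkdir -p pics
python3 - <<'E'
from plant import r
import cv2,numpy as np
s=r.get_state();print(s, r.hold_point_z)
for n in("scene","top","wrist"):
    d=r.snapshot(n);cv2.imwrite(f"pics/{n}0.png",d["frame"]);print(n,{k:v for k,v in d.items() if k!="frame"})
    np.save(f"{n}0.npy",d,allow_pickle=True)
E
```

```text
{'clock': 0.0, 'q': array([ 1.372808  ,  0.69000814, -0.19454942,  1.56636418,  0.1573161 ,
        0.90245821, -0.21507856]), 'qd': array([ 6.56723137e-04,  2.10874168e-04, -1.00855545e-03,  1.64318479e-03,
       -2.45149217e-04,  7.81560132e-04,  2.09841181e-05]), 'joint_torque': array([-5.72990721e-04, -5.27572668e+01, -1.26710918e+00, -1.53430635e+01,
       -5.25785610e-02,  6.38637808e-03,  1.48348595e-04]), 'tool_pos': array([ 0.14339683, -0.60767527,  0.23789048]), 'eef_rot': array([ 9.93282939e-01,  1.15707190e-01, -1.64210420e-04, -9.06294369e-04]), 'contact_force': array([-0.63038816,  0.05492404, -0.26143011]), 'moment': array([-0.02958749, -0.01654494,  0.05305082]), 'opening': 1.0025371522082436} 0.0187
scene {'mtx': array([[588.9247074 ,   0.        , 322.48326777],
       [  0.        , 588.9247074 , 238.41140441],
       [  0.        ,   0.        ,   1.        ]]), 'origin': array([1.30109164, 0.56186102, 1.04012237]), 'orientation': array([0.15900748, 0.34953295, 0.84395508, 0.37454394])}
top {'mtx': array([[621.41555553,   0.        , 316.57521654],
       [  0.        , 621.41555553, 245.12864871],
       [  0.        ,   0.        ,   1.        ]]), 'origin': array([ 0.22615028, -0.06253363,  1.77347845]), 'orientation': array([ 0.07380688, -0.07232248, -0.68072063,  0.7252182 ])}
wrist {'mtx': array([[395.58749418,   0.        , 316.74262279],
       [  0.        , 395.58749418, 243.72638889],
       [  0.        ,   0.        ,   1.        ]]), 'tool_from_camera': array([[ 6.31566938e-04,  9.46096080e-01,  3.23885486e-01,
         8.33702329e-02],
       [ 9.99999447e-01, -3.25160319e-04, -1.00014882e-03,
         7.55624998e-04],
       [-8.40922167e-04,  3.23885938e-01, -9.46095762e-01,
        -1.46641040e-01],
       [ 0.00000000e+00,  0.00000000e+00,  0.00000000e+00,
         1.00000000e+00]])}
```

View pics/scene0.png

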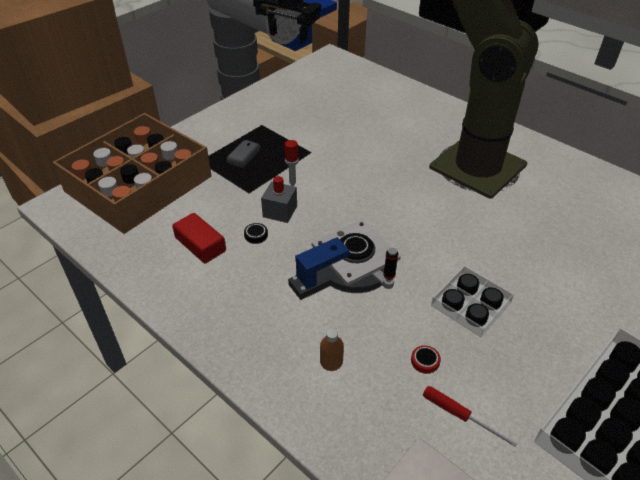

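View pics/top0.png

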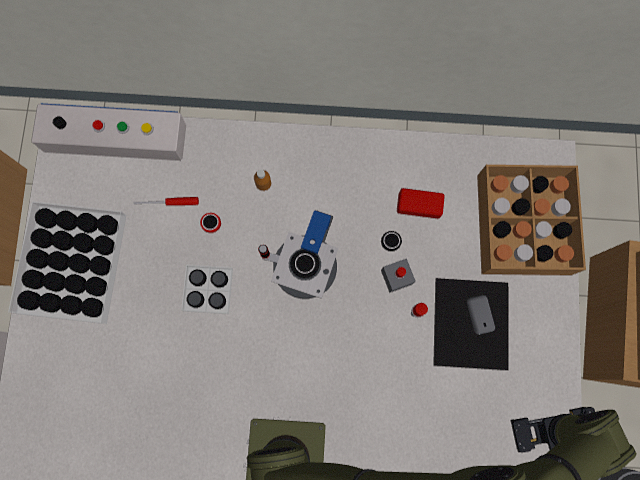

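View pics/wrist0.png

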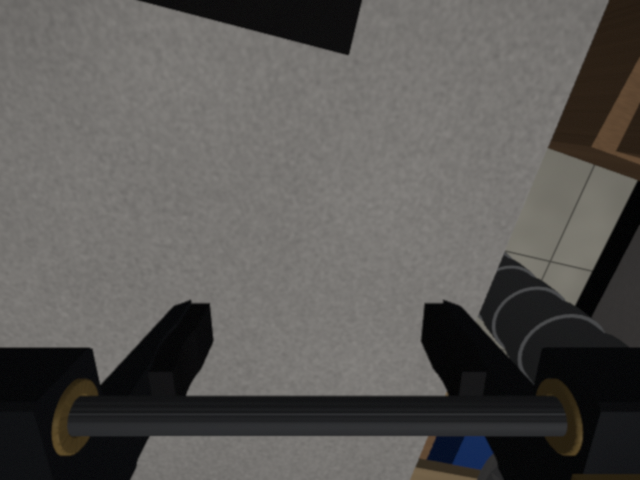

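The scene view shows the small pin in its grey stand at (279,184), with a larger look-alike behind it at (291,150). The fixture is at (355,245) and the crank handle at (391,262). In the top view, the stand is at (398,275), the look-alike at (419,310), the axis cap at (304,263), the crank at (263,251) and the arm end at (320,215). I'll measure these next.

```bash
cat > h.py <<'E'
import numpy as np,cv2
from scipy.spatial.transform import Rotation as R
def cam(d,s=None):
    if "origin" in d: return d["mtx"],np.array(d["origin"]),R.from_quat(d["orientation"]).as_matrix()
    T=np.eye(4);T[:3,:3]=R.from_quat(s["eef_rot"]).as_matrix();T[:3,3]=s["tool_pos"]
    T=T@d["tool_from_camera"];return d["mtx"],T[:3,3],T[:3,:3]
def ray(c,p):
    K,o,M=c;v=np.linalg.solve(K,[p[0],p[1],1]);v=M@(v*[1,-1,-1]);return o,v/np.linalg.norm(v)
def onz(c,p,z):
    o,v=ray(c,p);return o+v*(z-o[2])/v[2]
def proj(c,P):
    K,o,M=c;q=M.T@(np.asarray(P)-o);q=K@(q*[1,-1,-1]);return q[:2]/q[2]
def tri(a,pa,b,pb):
    o1,v1=ray(a,pa);o2,v2=ray(b,pb)
    t=np.linalg.lstsq(np.c_[v1,-v2],o2-o1,rcond=None)[0]
    A=o1+t[0]*v1;B=o2+t[1]*v2;return (A+B)/2,np.linalg.norm(A-B)
def blobs(mask,mn=15):
    n,l,st,ce=cv2.connectedComponentsWithStats(mask.astype(np.uint8))
    return [(ce[i].round(1).tolist(),st[i].tolist()) for i in range(1,n) if st[i][4]>=mn]
E
python3 - <<'E'
from h import *
for n,c in(("top",(220,180,240,150)),("scene",(230,120,200,190))):
    d=np.load(n+"0.npy",allow_pickle=True).item();f=d["frame"];x,y,w,h=c
    k=min(800/w,600/h);k=int(k)
    cv2.imwrite(f"pics/{n}0c.png",cv2.resize(f[y:y+h,x:x+w],None,fx=k,fy=k,interpolation=cv2.INTER_CUBIC))
    hsv=cv2.cvtColor(f,cv2.COLOR_BGR2HSV);H,S,V=cv2.split(hsv)
    print(n,k,"red",blobs(((H<6)|(H>174))&(S>150)&(V>70)),"\nblue",blobs((H>100)&(H<125)&(S>130)&(V>50)))
E
```

```text
top 3 red [([97.3, 124.6], [93, 120, 10, 10, 72]), ([420.9, 202.9], [398, 188, 46, 30, 1105]), ([182.2, 200.8], [165, 197, 34, 8, 242]), ([211.7, 223.2], [200, 213, 21, 20, 87]), ([401.0, 271.3], [397, 267, 9, 10, 70]), ([420.8, 309.0], [415, 303, 13, 13, 129])] 
blue [([315.8, 231.2], [301, 211, 30, 43, 700])]
scene 3 red [([290.4, 143.4], [285, 140, 12, 8, 78]), ([277.7, 179.2], [274, 176, 9, 7, 47]), ([197.5, 231.6], [173, 213, 51, 38, 995]), ([424.9, 361.0], [412, 346, 28, 24, 133]), ([446.9, 401.7], [424, 386, 47, 33, 459])] 
blue [([321.5, 2.6], [303, 0, 33, 10, 155]), ([321.4, 253.4], [296, 238, 53, 32, 786])]
```

View pics/top0c.png

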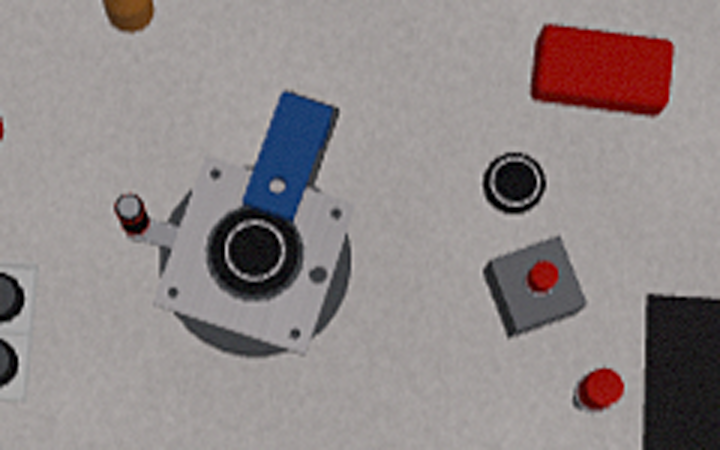

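View pics/scene0c.png

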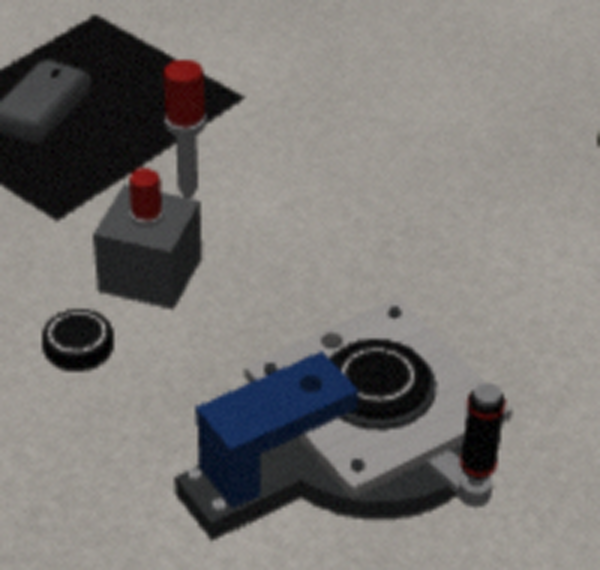

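Enlarged views: in the top crop, the eye is at (277,186), the plate's hole at (317,274), the crank button at (129,202) and the pin handle top at (544,276). The taller red thing at (601,388) is the look-alike.

Run:
```python
from h import *
t=cam(np.load("top0.npy",allow_pickle=True).item());s=cam(np.load("scene0.npy",allow_pickle=True).item())
f=lambda c,o,k=3:(c[0]/k+o[0]-.33,c[1]/k+o[1]-.33)
T=lambda x,y:f((x,y),(220,180));S=lambda x,y:f((x,y),(230,120))
ax=onz(t,T(254.5,250),.068);axs=onz(s,S(377,375),.068);print("axis",ax,axs,tri(t,T(254.5,250),s,S(377,375)))
eye=onz(t,T(277.5,186),.09);eyes=onz(s,S(311,383),.09);print("eye",eye,eyes,tri(t,T(277.5,186),s,S(311,383)))
print("eye dist",np.linalg.norm((eye-ax)[:2]),np.linalg.norm((eyes-axs)[:2]))
g=onz(t,T(129,202),.141);gs=onz(s,S(488,391),.141);print("button",g,gs,tri(t,T(129,202),s,S(488,391)),np.linalg.norm((g-ax)[:2]))
h=onz(t,T(318,274),.052);hs=onz(s,S(332,341),.052);print("hole",h,hs,np.linalg.norm((h-ax)[:2]))
p=onz(t,T(544,275),.110);ps=onz(s,S(145,176),.110);print("pintop",p,ps,tri(t,T(544,275),s,S(145,176)))
q=tri(t,T(601,387),s,S(184,70));print("lookalike",q)
for n,v in(("eye",eye),("grip",g),("hole",h),("hole s",hs),("eye s",eyes)):
    a=v-(axs if n.endswith(" s") else ax);print(n,np.arctan2(a[1],a[0]))
for c in[(521,241)]:pass
# stand corners top face (top view)
for c in[(486,268),(559,239),(585,303),(513,334)]:print(onz(t,T(*c),.066 if c!=(513,334) else .066))
```

```text
axis [ 0.53111786 -0.01718081  0.068     ] [ 0.53405051 -0.01731615  0.068     ] (array([ 0.53196628, -0.01783365,  0.06587513]), np.float64(0.001695345319215997))
eye [ 0.58845027 -0.03495936  0.09      ] [ 0.59133105 -0.03548354  0.09      ] (array([ 0.58944072, -0.0357643 ,  0.08811406]), np.float64(0.002028125824319679))
eye dist 0.060025685767631426 0.060092542438560416
button [0.55441461 0.09573251 0.141     ] [0.55088899 0.09450548 0.141     ] (array([0.55361025, 0.09575922, 0.1440389 ]), np.float64(0.0007498041828463522)) 0.11529161737526128
hole [ 0.51500288 -0.0775541   0.052     ] [ 0.51629841 -0.07790581  0.052     ] 0.06248701267675926
pintop [ 0.51733821 -0.28108252  0.11      ] [ 0.51843187 -0.28340255  0.11      ] (array([ 0.51807789, -0.28204387,  0.11019298]), np.float64(0.0024533902730375667))
lookalike (array([ 0.41717502, -0.332394  ,  0.13923   ]), np.float64(0.004243623820348339))
eye -0.30069323201523757
grip 1.3673272778504786
hole -1.8316373419010903
hole s -1.8558086484993113
eye s -0.3071293324328827
[ 0.52820073 -0.2328363   0.066     ]
[ 0.55990582 -0.29963818  0.066     ]
[ 0.50121176 -0.32566889  0.066     ]
[ 0.46813233 -0.26024118  0.066     ]
```

```bash
cat > go.py <<'E'
import sys
from plant import r
from h import *
s=r.get_state();M=R.from_quat(s["eef_rot"]).as_matrix()
t=np.array([float(v) for v in sys.argv[1:4]])
print("t",round(s["clock"],2),"pos",s["tool_pos"].round(4),"F",s["contact_force"].round(1),"open",round(s["opening"],3))
d=M.T@(t-s["tool_pos"]);print("dp total",(d/.025).round(3),"tilt z",M[:,2].round(4),"y",M[:,1].round(3), "x",M[:,0].round(3))
E
python3 go.py .518 -.282 .21
```

```text
t 0.15 pos [ 0.1435 -0.6078  0.2381] F [ 0.  -0.1 -0.5] open 0.997
dp total [17.576 -9.241  1.136] tilt z [-4.0e-04  1.3e-03 -1.0e+00] y [ 0.23  -0.973 -0.001] x [ 0.973  0.23  -0.   ]
```

Request:
move_arm --turn '[[0, 0, 0], [0, 0, 0], [0, 0, 0], [0, 0, 0], [0, 0, 0], [0, 0, 0], [0, 0, 0], [0, 0, 0], [0, 0, 0], [0, 0, 0]]' --dp '[[0.88, -0.46, 0], [0.88, -0.46, 0], [0.88, -0.46, 0], [0.88, -0.46, 0], [0.88, -0.46, 0], [0.88, -0.46, 0], [0.88, -0.46, 0], [0.88, -0.46, 0], [0.88, -0.46, 0], [0.88, -0.46, 0]]' --jaw '[-1, -1, -1, -1, -1, -1, -1, -1, -1, -1]'

```text
clock: 0.98
tool_pos: [0.332, -0.4448, 0.2385]
eef_rot: [0.993, 0.116, -0.0, -0.0]
contact_force: [0.0, 0.6, 0.0]
opening: 0.999
```

Request:
move_arm --turn '[[0, 0, 0], [0, 0, 0], [0, 0, 0], [0, 0, 0], [0, 0, 0], [0, 0, 0], [0, 0, 0], [0, 0, 0], [0, 0, 0], [0, 0, 0]]' --dp '[[0.88, -0.46, 0.2], [0.88, -0.46, 0.2], [0.88, -0.46, 0.2], [0.88, -0.46, 0.2], [0.88, -0.46, 0.2], [0.88, -0.46, 0.1], [0.88, -0.46, 0], [0.88, -0.46, 0], [0.88, -0.46, 0], [0, 0, 0]]' --jaw '[-1, -1, -1, -1, -1, -1, -1, -1, -1, -1]'

```text
clock: 1.82
tool_pos: [0.5051, -0.294, 0.2111]
eef_rot: [0.993, 0.12, 0.002, -0.002]
contact_force: [1.0, 0.7, -0.3]
opening: 1.002
```

```bash
python3 - <<'E'
from plant import r
from h import *
s=r.get_state();d=r.snapshot("wrist");cv2.imwrite("pics/w1.png",d["frame"])
np.save("w1.npy",{"d":d,"s":s},allow_pickle=True)
c=cam(d,s);f=d["frame"];H,S,V=cv2.split(cv2.cvtColor(f,cv2.COLOR_BGR2HSV))
for b in blobs(((H<6)|(H>174))&(S>150)&(V>50),200):print(b,onz(c,b[0],.11))
E
python3 go.py .518 -.282 .21
```

```text
([305.6, 215.7], [287, 193, 38, 45, 1345]) [ 0.52122595 -0.28342299  0.11      ]
([343.1, 367.8], [321, 335, 50, 61, 2544]) [ 0.41492736 -0.33703141  0.11      ]
t 1.87 pos [ 0.5026 -0.2966  0.211 ] F [-0.5 -0.1  1.2] open 0.997
dp total [ 0.736 -0.422  0.042] tilt z [ 0.0014  0.0017 -1.    ] y [ 0.235 -0.972 -0.001] x [0.972 0.235 0.002]
```

View pics/w1.png

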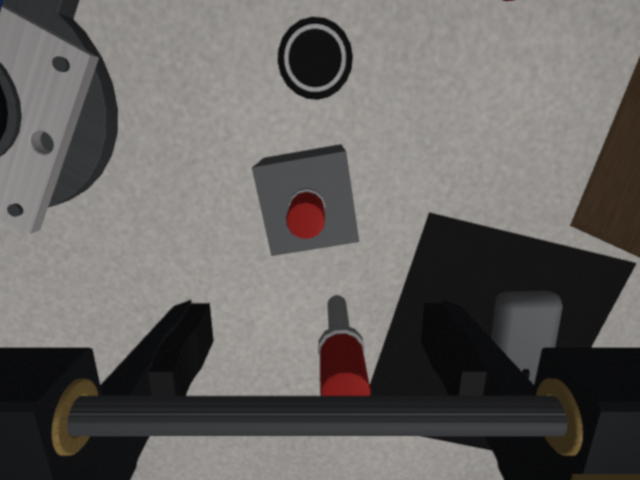

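The wrist view shows the pin's handle top at (305,217), centred on its stand. The look-alike is at (345,370), between the stand and the wrist and clear of the jaw line. Next I'll centre over the pin and descend part way.

Request:
move_arm --turn '[[0, 0, 0], [0, 0, 0], [0, 0, 0], [0, 0, 0], [0, 0, 0], [0, 0, 0]]' --dp '[[0.38, -0.19, 0], [0.38, -0.19, 0], [0, 0, 0.5], [0, 0, 0.5], [0, 0, 0], [0, 0, 0]]' --jaw '[-1, -1, -1, -1, -1, -1]'

```text
clock: 2.37
tool_pos: [0.516, -0.2861, 0.1859]
eef_rot: [0.993, 0.115, -0.001, -0.0]
contact_force: [1.1, -0.3, 0.1]
opening: 0.998
```

```bash
python3 - <<'E'
from plant import r
from h import *
s=r.get_state();d=r.snapshot("wrist");cv2.imwrite("pics/w2.png",d["frame"])
c=cam(d,s);f=d["frame"];H,S,V=cv2.split(cv2.cvtColor(f,cv2.COLOR_BGR2HSV))
for b in blobs(((H<6)|(H>174))&(S>150)&(V>50),200):print(b,onz(c,b[0],.11))
E
python3 go.py .519 -.283 .078
```

```text
([312.3, 243.8], [292, 218, 41, 52, 1699]) [ 0.522521   -0.28287868  0.11      ]
([351.3, 382.2], [329, 367, 46, 28, 1057]) [ 0.43221962 -0.33087813  0.11      ]
([357.3, 443.4], [332, 436, 52, 19, 755]) [ 0.3820537 -0.3486844  0.11     ]
t 2.42 pos [ 0.5165 -0.2863  0.1865] F [-0.7 -0.2  0.3] open 0.996
dp total [ 0.128 -0.108  4.338] tilt z [-0.e+00 -2.e-04 -1.e+00] y [ 0.229 -0.973  0.   ] x [ 0.973  0.229 -0.   ]
```

View pics/w2.png

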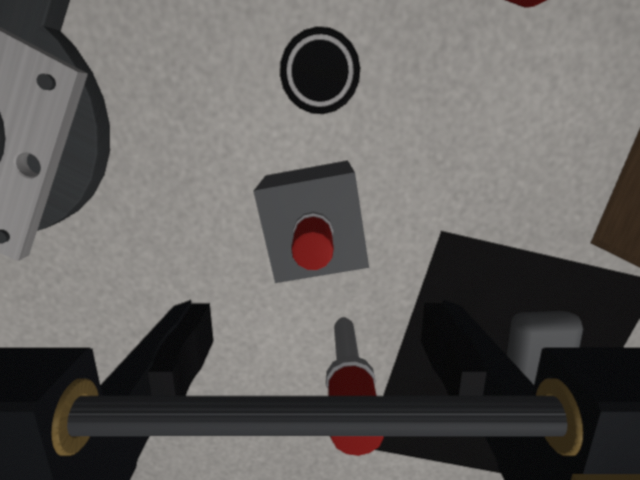

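The handle top circle is at about (312,250), which puts the pin at (0.519,-0.2837), in agreement with the overhead views. Descending to z≈0.078 and gripping.

Request:
move_arm --turn '[[0, 0, 0], [0, 0, 0], [0, 0, 0], [0, 0, 0], [0, 0, 0], [0, 0, 0], [0, 0, 0], [0, 0, 0]]' --dp '[[0.13, -0.08, 0.5], [0, 0, 0.7], [0, 0, 0.7], [0, 0, 0.7], [0, 0, 0.7], [0, 0, 0.6], [0, 0, 0.4], [0, 0, 0]]' --jaw '[-1, -1, -1, -1, -1, -1, -1, -1]'

```text
clock: 3.08
tool_pos: [0.5184, -0.2831, 0.0775]
eef_rot: [0.993, 0.115, -0.001, -0.001]
contact_force: [-0.1, 1.0, -0.4]
opening: 1.004
```

Request:
move_arm --turn '[[0, 0, 0], [0, 0, 0], [0, 0, 0], [0, 0, 0], [0, 0, 0], [0, 0, 0], [0, 0, 0], [0, 0, 0]]' --dp '[[0, 0, 0], [0, 0, 0], [0, 0, 0], [0, 0, 0], [0, 0, 0], [0, 0, 0], [0, 0, 0], [0, 0, 0]]' --jaw '[1, 1, 1, 1, 1, 1, 1, 1]' --newtons 20

```text
clock: 3.75
tool_pos: [0.5193, -0.2833, 0.0788]
eef_rot: [0.993, 0.116, 0.0, 0.0]
contact_force: [-0.2, -0.3, -0.3]
opening: 0.415
```

Request:
move_arm --turn '[[0, 0, 0], [0, 0, 0], [0, 0, 0], [0, 0, 0], [0, 0, 0], [0, 0, 0]]' --dp '[[0, 0, 0], [0, 0, 0], [0, 0, 0], [0, 0, 0], [0, 0, 0], [0, 0, 0]]' --jaw '[1, 1, 1, 1, 1, 1]'

```text
clock: 4.25
tool_pos: [0.5192, -0.2832, 0.0787]
eef_rot: [0.993, 0.116, -0.0, -0.0]
contact_force: [-0.1, 0.7, 0.4]
opening: 0.286
```

Request:
move_arm --turn '[[0, 0, 0], [0, 0, 0], [0, 0, 0], [0, 0, 0], [0, 0, 0], [0, 0, 0], [0, 0, 0], [0, 0, 0], [0, 0, 0], [0, 0, 0]]' --dp '[[0, 0, -0.3], [0, 0, -0.5], [0, 0, -0.7], [0, 0, -0.7], [0, 0, -0.8], [0, 0, -0.8], [0, 0, -0.8], [0, 0, -0.6], [0, 0, -0.2], [0, 0, 0]]' --jaw '[1, 1, 1, 1, 1, 1, 1, 1, 1, 1]'

```text
clock: 5.08
tool_pos: [0.52, -0.2838, 0.2158]
eef_rot: [0.993, 0.116, 0.002, 0.001]
contact_force: [-0.7, 0.4, -2.6]
opening: 0.291
```

```bash
python3 - <<'E'
from plant import r
from h import *
s=r.get_state();d=r.snapshot("wrist");cv2.imwrite("pics/w3.png",d["frame"])
d=r.snapshot("scene");cv2.imwrite("pics/s3.png",d["frame"][80:330,200:520])
E
python3 go.py .5905 -.036 .21
```

```text
t 5.18 pos [ 0.5188 -0.2832  0.2135] F [ 0.2  0.3 -2.4] open 0.29
dp total [ 5.064 -8.964  0.14 ] tilt z [-7.e-04  2.e-04 -1.e+00] y [ 0.23  -0.973 -0.   ] x [ 0.973  0.23  -0.001]
```

View pics/w3.png

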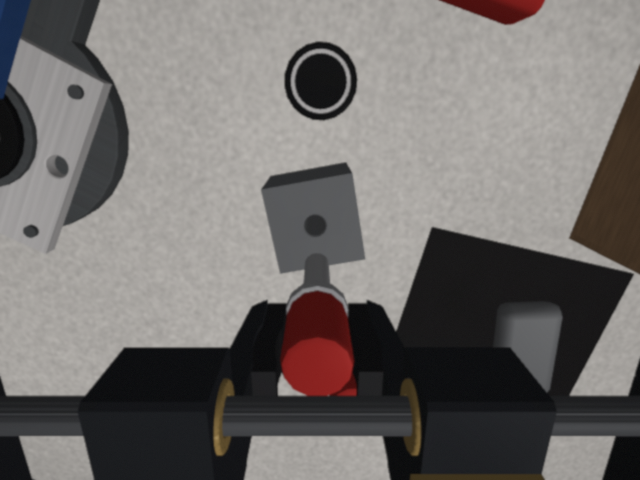

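View pics/s3.png

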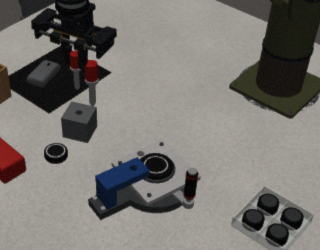

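The pin is gripped upright, tip at (316,262), and the empty stand hole shows at (315,225). The look-alike stays standing. I'll use the hole to check the wrist calibration, then move over the eye.

Request:
move_arm --turn '[[0, 0, 0], [0, 0, 0], [0, 0, 0], [0, 0, 0], [0, 0, 0], [0, 0, 0], [0, 0, 0], [0, 0, 0], [0, 0, 0], [0, 0, 0]]' --dp '[[0.25, -0.4, 0], [0.4, -0.7, 0], [0.5, -0.9, 0], [0.5, -0.9, 0], [0.5, -0.9, 0], [0.5, -0.9, 0], [0.5, -0.9, 0], [0.5, -0.9, 0], [0.5, -0.9, 0], [0.5, -0.9, 0]]' --jaw '[1, 1, 1, 1, 1, 1, 1, 1, 1, 1]'

```text
clock: 6.02
tool_pos: [0.5842, -0.052, 0.2125]
eef_rot: [0.993, 0.116, -0.001, -0.0]
contact_force: [1.1, 0.7, -2.4]
opening: 0.287
```

Request:
move_arm --turn '[[0, 0, 0], [0, 0, 0], [0, 0, 0], [0, 0, 0]]' --dp '[[0.3, -0.46, 0], [0.11, -0.2, 0], [0, 0, 0], [0, 0, 0]]' --jaw '[1, 1, 1, 1]'

```text
clock: 6.35
tool_pos: [0.5903, -0.0377, 0.2133]
eef_rot: [0.993, 0.115, -0.001, 0.001]
contact_force: [-0.6, -0.3, -2.0]
opening: 0.292
```

```bash
python3 - <<'E'
from plant import r
from h import *
s=r.get_state();d=r.snapshot("wrist");cv2.imwrite("pics/w4.png",d["frame"])
np.save("w4.npy",{"d":d,"s":s},allow_pickle=True)
E
python3 go.py .5905 -.036 .21
```

```text
t 6.4 pos [ 0.5903 -0.0385  0.2134] F [-0.3  0.1 -1.3] open 0.289
dp total [ 0.032 -0.096  0.136] tilt z [-0.0011 -0.0018 -1.    ] y [ 0.227 -0.974  0.002] x [ 0.974  0.227 -0.001]
```

View pics/w4.png

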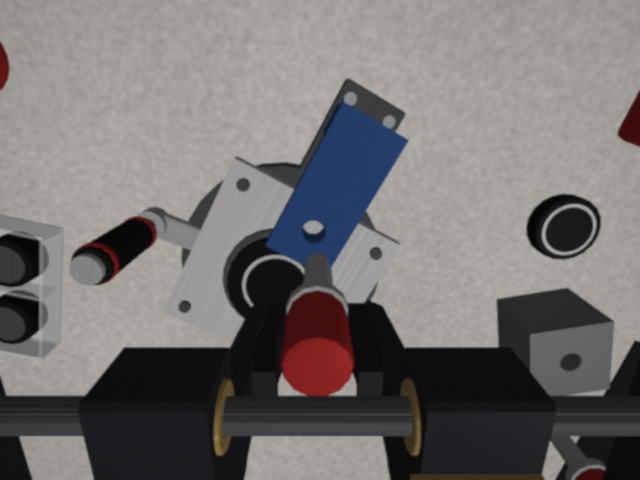

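Run:
```python
from h import *
w=np.load("w4.npy",allow_pickle=True).item();s=w["s"];c=cam(w["d"],s);f=w["d"]["frame"]
M=R.from_quat(s["eef_rot"]).as_matrix()
cr=f[200:320,270:360];cv2.imwrite("pics/w4c.png",cv2.resize(cr,None,fx=6,fy=5,interpolation=cv2.INTER_CUBIC) if 0 else cv2.resize(cr,None,fx=5,fy=5,interpolation=cv2.INTER_CUBIC))
H,S,V=cv2.split(cv2.cvtColor(f,cv2.COLOR_BGR2HSV));nb=~((H>100)&(H<125)&(S>110))
m=nb.copy();m[:205]=0;m[250:]=0;m[:,:290]=0;m[:,340:]=0
print(blobs(m))
for k in(.0727,):print("tip pred",proj(c,s["tool_pos"]+M@[0,0,k]),"pred of point on tool axis at arm top",proj(c,s["tool_pos"]+M@[0,0,s["tool_pos"][2]-.09]))
print(onz(c,(313.5,230.5),.09))
```

```text
[([312.9, 227.0], [302, 220, 22, 15, 254])]
tip pred [315.06189777 256.94513068] pred of point on tool axis at arm top [315.28709285 231.756145  ]
[ 0.59078347 -0.03646195  0.09      ]
```

View pics/w4c.png

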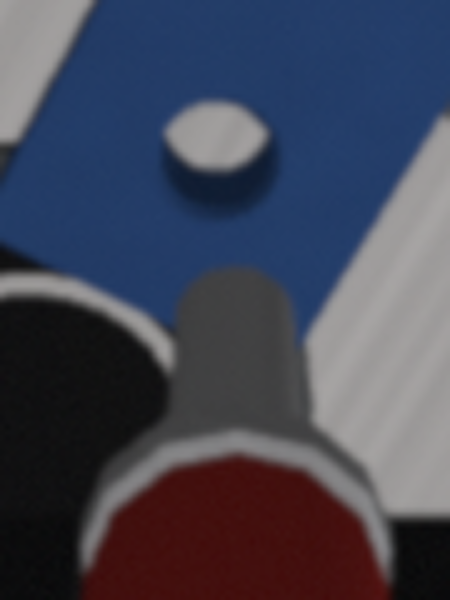

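The eye is at (313.8,231). The pin shank axis is at about column 317, a millimetre or two off. I'll correct part of that, lower until the tip is about 12 mm above the mouth and look again.

Request:
move_arm --turn '[[0, 0, 0], [0, 0, 0], [0, 0, 0], [0, 0, 0], [0, 0, 0]]' --dp '[[0.06, -0.07, 0.4], [0, 0, 0.6], [0, 0, 0.6], [0, 0, 0], [0, 0, 0]]' --jaw '[1, 1, 1, 1, 1]'

```text
clock: 6.82
tool_pos: [0.591, -0.0353, 0.1727]
eef_rot: [0.993, 0.115, -0.001, 0.0]
contact_force: [1.0, 0.5, -1.3]
opening: 0.289
```

```bash
python3 - <<'E'
from plant import r
from h import *
s=r.get_state();d=r.snapshot("wrist");cv2.imwrite("pics/w5.png",d["frame"])
np.save("w5.npy",{"d":d,"s":s},allow_pickle=True)
c=cam(d,s);f=d["frame"];M=R.from_quat(s["eef_rot"]).as_matrix()
cv2.imwrite("pics/w5c.png",cv2.resize(f[200:320,270:360],None,fx=5,fy=5,interpolation=cv2.INTER_CUBIC))
print("tip pred",proj(c,s["tool_pos"]+M@[0,0,.0727]),"axis at arm top",proj(c,s["tool_pos"]+M@[0,0,s["tool_pos"][2]-.09]))
d=r.snapshot("scene");cv2.imwrite("pics/s5c.png",cv2.resize(d["frame"][200:300,280:400],None,fx=6,fy=6,interpolation=cv2.INTER_CUBIC))
d=r.snapshot("top");np.save("top5.npy",d,allow_pickle=True)
E
python3 go.py .5905 -.036 .21
```

```text
tip pred [315.06206028 256.94481279] axis at arm top [315.11376755 251.15969621]
t 6.97 pos [ 0.5925 -0.0347  0.1744] F [ 0.  -0.1 -2.1] open 0.288
dp total [-0.088  0.033 -1.422] tilt z [ 1.5e-03 -2.0e-04 -1.0e+00] y [ 0.229 -0.973  0.001] x [0.973 0.229 0.001]
```

View pics/w5c.png

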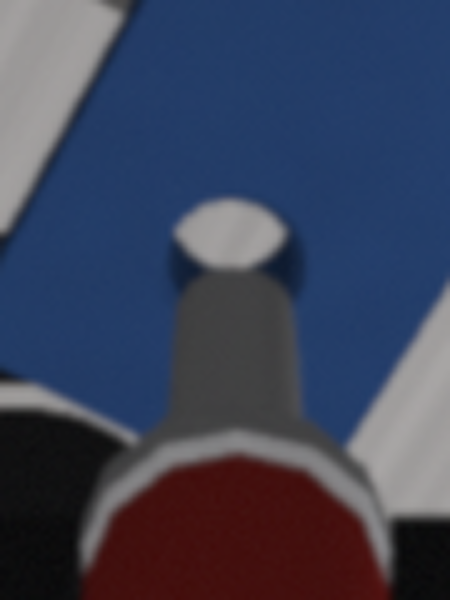

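View pics/s5c.png

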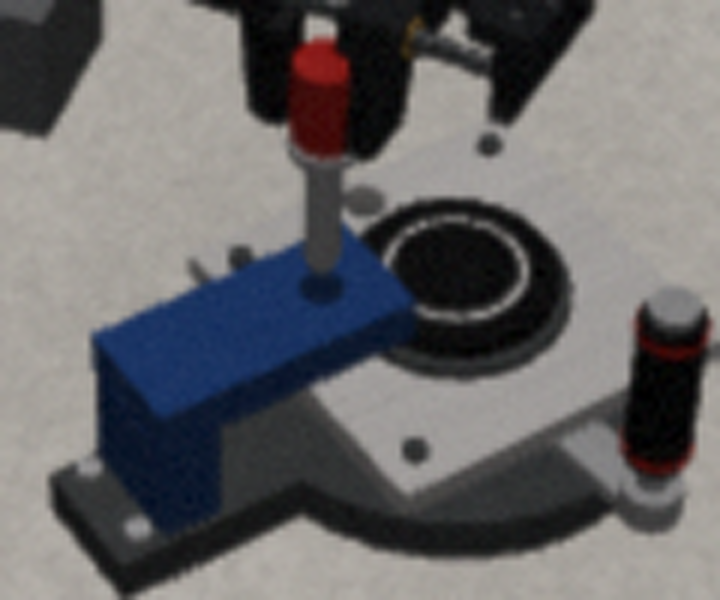

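Run:
```python
from h import *
w=np.load("w5.npy",allow_pickle=True).item();s=w["s"];c=cam(w["d"],s);M=R.from_quat(s["eef_rot"]).as_matrix()
for x in(0,-.002):
    print(x,[ (min(proj(c,s["tool_pos"]+M@[x+rr*np.cos(a),rr*np.sin(a),k])[1] for a in np.linspace(0,6.3,60)).round(1)-200)*5 for rr,k in((.004,.0727),(.007,.0657),(.014,.0127),(.013,.0067))])
sc=cam(np.load("scene0.npy",allow_pickle=True).item())
E=onz(sc,(280+322/6-.4,200+287/6-.4),.09);print(E)
zt=s["tool_pos"][2]-.0727
print("tip z",zt)
up=proj(sc,E+[0,0,zt-.09]);print("axis-aligned tip px crop",(up-[280,200]+.4)*6)
for dx in((.002,0,0),(0,.002,0)):print(dx,(proj(sc,E+np.array(dx)+[0,0,zt-.09])-[280,200]+.4)*6)
```

```text
0 [np.float64(252.99999999999997), np.float64(249.00000000000006), np.float64(379.00000000000006), np.float64(418.0000000000001)]
-0.002 [np.float64(269.00000000000006), np.float64(265.5), np.float64(399.4999999999999), np.float64(439.4999999999999)]
[ 0.59166626 -0.03539953  0.09      ]
tip z 0.1000379285494472
axis-aligned tip px crop [322.52308069 268.23958254]
(0.002, 0, 0) [318.99222449 271.05935727]
(0, 0.002, 0) [326.55161005 270.80976305]
```

The scene view shows the tip directly over the eye to within about 1 mm. The wrist view suggests roughly 1 mm more along +x. I'll take half of that and lower gently, watching the force.

Request:
move_arm --turn '[[0, 0, 0], [0, 0, 0], [0, 0, 0], [0, 0, 0], [0, 0, 0], [0, 0, 0]]' --dp '[[0.025, 0, 0.2], [0, 0, 0.2], [0, 0, 0.2], [0, 0, 0.2], [0, 0, 0], [0, 0, 0]]' --jaw '[1, 1, 1, 1, 1, 1]'

```text
clock: 7.47
tool_pos: [0.5922, -0.034, 0.1532]
eef_rot: [0.993, 0.116, -0.001, -0.0]
contact_force: [-0.0, -0.1, -0.4]
opening: 0.285
```

```bash
python3 go.py .5905 -.036 .126
python3 - <<'E'
from plant import r
from h import *
d=r.snapshot("wrist");cv2.imwrite("pics/w6c.png",cv2.resize(d["frame"][200:320,270:360],None,fx=5,fy=5,interpolation=cv2.INTER_CUBIC))
E
```

```text
t 7.47 pos [ 0.5922 -0.034   0.1532] F [-0.  -0.1 -0.4] open 0.285
dp total [-0.085  0.062  1.088] tilt z [-1.e-03 -1.e-04 -1.e+00] y [ 0.23  -0.973 -0.   ] x [ 0.973  0.23  -0.001]
```

View pics/w6c.png

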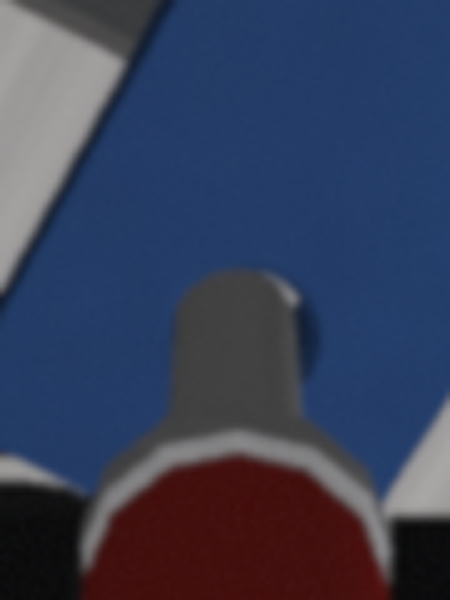

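The tip has entered the mouth, with a gap on the right edge (crop x≈320), so the eye is about 1.4 mm towards tool +y. I'll correct and go on down.

Request:
move_arm --turn '[[0, 0, 0], [0, 0, 0], [0, 0, 0], [0, 0, 0]]' --dp '[[-0.02, 0.05, 0], [0, 0, 0.15], [0, 0, 0.15], [0, 0, 0]]' --jaw '[1, 1, 1, 1]'

```text
clock: 7.85
tool_pos: [0.5919, -0.0354, 0.1455]
eef_rot: [0.993, 0.116, -0.001, -0.0]
contact_force: [-0.2, -0.3, -1.1]
opening: 0.29
```

```bash
python3 go.py .5905 -.036 .126
python3 - <<'E'
from plant import r
from h import *
d=r.snapshot("wrist");cv2.imwrite("pics/w7c.png",cv2.resize(d["frame"][200:320,270:360],None,fx=5,fy=5,interpolation=cv2.INTER_CUBIC))
E
python3 go.py .5905 -.036 .126
```

```text
t 7.85 pos [ 0.5919 -0.0354  0.1455] F [-0.2 -0.3 -1.1] open 0.29
dp total [-0.06   0.01   0.779] tilt z [-1.e-03 -1.e-04 -1.e+00] y [ 0.23  -0.973 -0.   ] x [ 0.973  0.23  -0.001]
t 7.9 pos [ 0.5921 -0.0355  0.1458] F [ 0.1 -0.2 -1.5] open 0.29
dp total [-0.066  0.006  0.79 ] tilt z [-7.e-04 -2.e-04 -1.e+00] y [ 0.23  -0.973  0.   ] x [ 0.973  0.23  -0.001]
```

View pics/w7c.png

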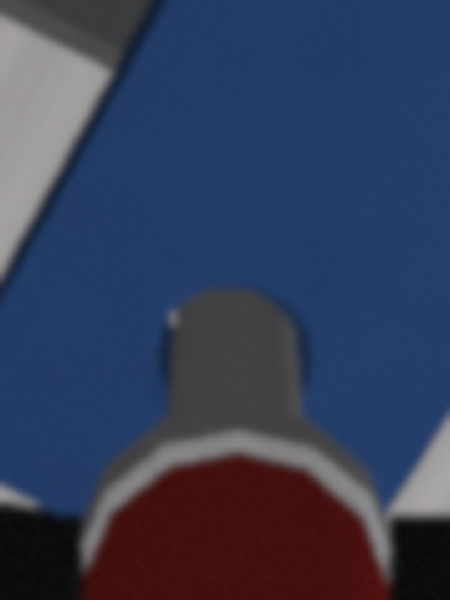

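The shank is in the eye, with edge gaps at crop x≈163 on the left and ≈309 on the right, so it is centred and force-free. I'll continue down, feeling for the plate, which should come at TCP ≈0.125.

Request:
move_arm --turn '[[0, 0, 0], [0, 0, 0], [0, 0, 0], [0, 0, 0], [0, 0, 0]]' --dp '[[0, 0, 0.2], [0, 0, 0.2], [0, 0, 0.2], [0, 0, 0], [0, 0, 0]]' --jaw '[1, 1, 1, 1, 1]'

```text
clock: 8.32
tool_pos: [0.5921, -0.0355, 0.1307]
eef_rot: [0.993, 0.116, -0.0, 0.0]
contact_force: [-1.2, 0.3, -1.5]
opening: 0.287
```

Request:
move_arm --turn '[[0, 0, 0], [0, 0, 0], [0, 0, 0], [0, 0, 0]]' --dp '[[0, 0, 0.08], [0, 0, 0.06], [0, 0, 0], [0, 0, 0]]' --jaw '[1, 1, 1, 1]'

```text
clock: 8.65
tool_pos: [0.5924, -0.0353, 0.1277]
eef_rot: [0.993, 0.116, 0.0, -0.0]
contact_force: [-0.8, 0.6, -1.0]
opening: 0.287
```

Request:
move_arm --turn '[[0, 0, 0], [0, 0, 0], [0, 0, 0]]' --dp '[[0, 0, 0.07], [0, 0, 0], [0, 0, 0]]' --jaw '[1, 1, 1]'

```text
clock: 8.9
tool_pos: [0.5923, -0.0353, 0.1259]
eef_rot: [0.993, 0.116, -0.0, 0.0]
contact_force: [-0.9, 0.8, -2.6]
opening: 0.289
```

Request:
move_arm --turn '[[0, 0, 0], [0, 0, 0], [0, 0, 0], [0, 0, 0], [0, 0, 0], [0, 0, 0], [0, 0, 0], [0, 0, 0]]' --dp '[[0, 0, 0], [0, 0, 0], [0, 0, 0], [0, 0, 0], [0, 0, 0], [0, 0, 0], [0, 0, 0], [0, 0, 0]]' --jaw '[-1, -1, -1, -1, -1, -1, -1, -1]'

```text
clock: 9.57
tool_pos: [0.5924, -0.0354, 0.126]
eef_rot: [0.993, 0.116, 0.0, 0.0]
contact_force: [0.3, -0.3, 0.4]
opening: 0.869
```

Request:
move_arm --turn '[[0, 0, 0], [0, 0, 0], [0, 0, 0], [0, 0, 0], [0, 0, 0], [0, 0, 0], [0, 0, 0]]' --dp '[[0, 0, -0.3], [0, 0, -0.6], [0, 0, -0.8], [0, 0, -0.8], [0, 0, -0.6], [0, 0, -0.3], [0, 0, 0]]' --jaw '[-1, -1, -1, -1, -1, -1, -1]'

```text
clock: 10.15
tool_pos: [0.5936, -0.0354, 0.2131]
eef_rot: [0.993, 0.116, 0.002, 0.0]
contact_force: [-0.2, -1.2, -0.8]
opening: 1.0
```

```bash
python3 go.py .5905 -.036 .126
python3 - <<'E'
from plant import r
from h import *
s=r.get_state();d=r.snapshot("wrist");cv2.imwrite("pics/w8.png",d["frame"]);np.save("w8.npy",{"d":d,"s":s},allow_pickle=True)
d=r.snapshot("scene");cv2.imwrite("pics/s8c.png",cv2.resize(d["frame"][180:300,280:420],None,fx=5,fy=5,interpolation=cv2.INTER_CUBIC))
E
```

```text
t 10.15 pos [ 0.5936 -0.0354  0.2131] F [-0.2 -1.2 -0.8] open 1.0
dp total [-0.138 -0.008  3.482] tilt z [ 4.e-03 -1.e-04 -1.e+00] y [ 0.23  -0.973  0.001] x [0.973 0.23  0.004]
```

View pics/w8.png

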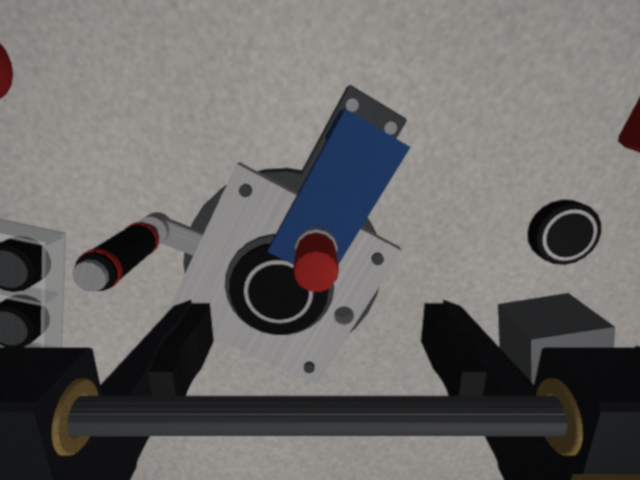

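View pics/s8c.png

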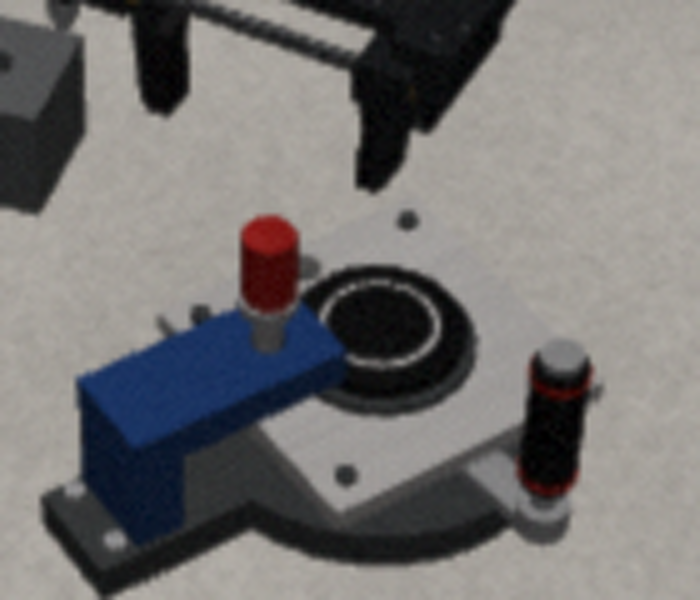

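The pin stands upright in the eye on the plate, with its collar above the arm. In the wrist view, the crank button is at (95,275), the cap centre at (279,290) and the plate hole at (344,315).

```bash
python3 - <<'E'
from h import *
w=np.load("w8.npy",allow_pickle=True).item();c=cam(w["d"],w["s"])
print("grip",onz(c,(94.5,275),.141),"axis",onz(c,(279,290.5),.068),"hole",onz(c,(344,315),.052))
E
python3 go.py .5545 .0955 .213
```

```text
grip [0.55245406 0.09077587 0.141     ] axis [ 0.53233439 -0.01963414  0.068     ] hole [ 0.51449605 -0.07987834  0.052     ]
t 10.25 pos [ 0.592  -0.0354  0.2107] F [-0.7 -0.3 -0.5] open 0.997
dp total [-0.258 -5.44  -0.091] tilt z [-5.e-04 -1.e-04 -1.e+00] y [ 0.23  -0.973 -0.   ] x [ 0.973  0.23  -0.   ]
```

Request:
move_arm --turn '[[0, 0, 0], [0, 0, 0], [0, 0, 0], [0, 0, 0], [0, 0, 0], [0, 0, 0], [0, 0, 0], [0, 0, 0], [0, 0, 0]]' --dp '[[-0.03, -0.4, 0], [-0.05, -0.8, 0], [-0.06, -0.9, 0], [-0.06, -0.9, 0], [-0.06, -0.9, 0], [-0.05, -0.9, 0], [-0.02, -0.6, 0], [0, 0, 0], [0, 0, 0]]' --jaw '[-1, -1, -1, -1, -1, -1, -1, -1, -1]'

```text
clock: 11.0
tool_pos: [0.5525, 0.095, 0.2102]
eef_rot: [0.993, 0.117, -0.001, 0.0]
contact_force: [0.2, -0.3, -0.7]
opening: 0.997
```

```bash
python3 - <<'E'
from plant import r
from h import *
s=r.get_state();d=r.snapshot("wrist");cv2.imwrite("pics/w9.png",d["frame"]);np.save("w9.npy",{"d":d,"s":s},allow_pickle=True)
c=cam(d,s);M=R.from_quat(s["eef_rot"]).as_matrix();print(proj(c,s["tool_pos"]+M@[0,0,s["tool_pos"][2]-.141]))
E
python3 go.py .553 .094 .09
```

```text
[315.05210873 259.08811967]
t 11.05 pos [0.553  0.0934 0.2103] F [ 0.1 -0.6  0.7] open 0.997
dp total [ 0.014 -0.028  4.813] tilt z [-0.0012 -0.0013 -1.    ] y [ 0.23  -0.973  0.001] x [ 0.973  0.23  -0.001]
```

View pics/w9.png

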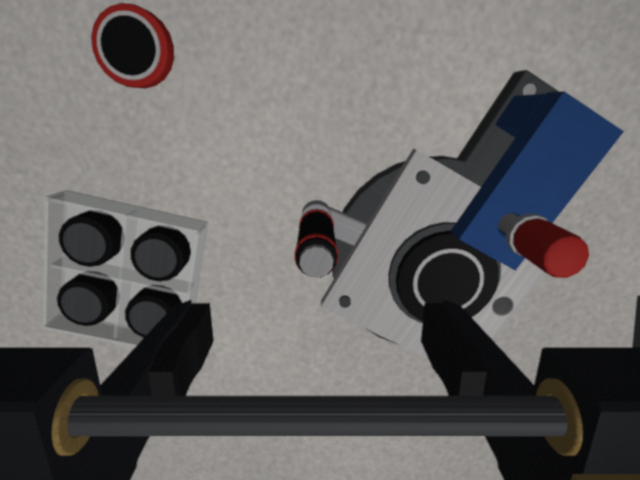

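The crank button is at (316,262), right under the jaws. Descending to TCP z≈0.091 and gripping.

Request:
move_arm --turn '[[0, 0, 0], [0, 0, 0], [0, 0, 0], [0, 0, 0], [0, 0, 0], [0, 0, 0], [0, 0, 0], [0, 0, 0]]' --dp '[[0, 0, 0.5], [0, 0, 0.8], [0, 0, 0.9], [0, 0, 0.9], [0, 0, 0.8], [0, 0, 0.6], [0, 0, 0.25], [0, 0, 0]]' --jaw '[-1, -1, -1, -1, -1, -0.5, 0, 0.3]'

```text
clock: 11.72
tool_pos: [0.5526, 0.0923, 0.0907]
eef_rot: [0.993, 0.115, -0.002, 0.001]
contact_force: [0.4, -0.0, 0.3]
opening: 0.796
```

Request:
move_arm --turn '[[0, 0, 0], [0, 0, 0], [0, 0, 0], [0, 0, 0], [0, 0, 0], [0, 0, 0], [0, 0, 0], [0, 0, 0], [0, 0, 0], [0, 0, 0]]' --dp '[[0, 0, 0], [0, 0, 0], [0, 0, 0], [0, 0, 0], [0, 0, 0], [0, 0, 0], [0, 0, 0], [0, 0, 0], [0, 0, 0], [0, 0, 0]]' --jaw '[1, 1, 1, 1, 1, 1, 1, 1, 1, 1]' --newtons 25

```text
clock: 12.55
tool_pos: [0.5535, 0.0952, 0.0926]
eef_rot: [0.993, 0.116, 0.0, -0.001]
contact_force: [-0.8, 3.9, 3.8]
opening: 0.288
```

```bash
python3 go.py .553 .094 .09
cat > arc.py <<'E'
import sys
from plant import r
from h import *
# axis, current -> arc waypoints to angle, step
ax=np.array([float(sys.argv[1]),float(sys.argv[2])]);end=float(sys.argv[3]);n=int(sys.argv[4])
s=r.get_state();M=R.from_quat(s["eef_rot"]).as_matrix();p=s["tool_pos"][:2];v=p-ax
a0=np.arctan2(v[1],v[0])%(2*np.pi);print("t",s["clock"],"pos",s["tool_pos"].round(4),"r",np.linalg.norm(v).round(4),"ang",a0.round(4),"F",s["contact_force"].round(1),"open",s["opening"].round(3))
A=np.linspace(a0,end,n+1);P=ax+.115*np.c_[np.cos(A),np.sin(A)]
P[0]=p
for d,a in zip(np.diff(P,axis=0),A[1:]):print(a.round(3),(M.T@np.r_[d,0]/.025).round(2)[:2])
E
python3 arc.py .5325 -.0175 2.5 14
```

```text
t 12.55 pos [0.5535 0.0952 0.0926] F [-0.8  3.9  3.8] open 0.288
dp total [-0.032  0.042  0.102] tilt z [ 8.0e-04  1.3e-03 -1.0e+00] y [ 0.231 -0.973 -0.001] x [0.973 0.231 0.001]Traceback (most recent call last):
  File "arc.py", line 7, in <module>
    a0=np.arctan2(v[1],v[0])%(2*np.pi);print("t",s["clock"],"pos",s["tool_pos"].round(4),"r",np.linalg.norm(v).round(4),"ang",a0.round(4),"F",s["contact_force"].round(1),"open",s["opening"].round(3))
                                                                                                                                                                                 ^^^^^^^^^^^^^^^^^^
AttributeError: 'float' object has no attribute 'round'
```

```bash
sed -i 's/s\["opening"\].round(3)/round(s["opening"],3)/' arc.py; python3 arc.py .5325 -.0175 2.5 14
```

```text
t 12.55 pos [0.5535 0.0952 0.0926] r 0.1147 ang 1.3863 F [-0.8  3.9  3.8] open 0.288
1.466 [-0.33 -0.15]
1.545 [-0.35 -0.11]
1.625 [-0.36 -0.08]
1.704 [-0.36 -0.05]
1.784 [-0.37 -0.02]
1.864 [-0.37  0.01]
1.943 [-0.36  0.04]
2.023 [-0.36  0.07]
2.102 [-0.35  0.09]
2.182 [-0.35  0.12]
2.261 [-0.33  0.15]
2.341 [-0.32  0.17]
2.42 [-0.31  0.2 ]
2.5 [-0.29  0.22]
```

Request:
move_arm --turn '[[0, 0, 0], [0, 0, 0], [0, 0, 0], [0, 0, 0], [0, 0, 0], [0, 0, 0]]' --dp '[[-0.33, -0.15, 0], [-0.35, -0.11, 0], [-0.36, -0.08, 0], [-0.36, -0.05, 0], [-0.37, -0.02, 0], [0, 0, 0]]' --jaw '[1, 1, 1, 1, 1, 1]'

```text
clock: 13.05
tool_pos: [0.5068, 0.0944, 0.0925]
eef_rot: [0.993, 0.116, -0.0, -0.0]
contact_force: [-2.9, 4.3, 5.5]
opening: 0.291
```

```bash
python3 arc.py .5325 -.0175 2.5 9
```

```text
t 13.05 pos [0.5068 0.0944 0.0925] r 0.1148 ang 1.7969 F [-2.9  4.3  5.5] open 0.291
1.875 [-0.36  0.  ]
1.953 [-0.36  0.04]
2.031 [-0.35  0.07]
2.109 [-0.35  0.09]
2.188 [-0.34  0.12]
2.266 [-0.33  0.15]
2.344 [-0.32  0.17]
2.422 [-0.3  0.2]
2.5 [-0.28  0.22]
```

Request:
move_arm --turn '[[0, 0, 0], [0, 0, 0], [0, 0, 0], [0, 0, 0], [0, 0, 0], [0, 0, 0], [0, 0, 0]]' --dp '[[-0.36, -0.04, 0], [-0.36, 0.03, 0], [-0.35, 0.07, 0], [-0.35, 0.09, 0], [-0.34, 0.12, 0], [-0.33, 0.15, 0], [0, 0, 0]]' --jaw '[1, 1, 1, 1, 1, 1, 1]'

```text
clock: 13.63
tool_pos: [0.4576, 0.0698, 0.0924]
eef_rot: [0.993, 0.115, -0.001, 0.001]
contact_force: [-1.9, 0.2, 7.2]
opening: 0.287
```

```bash
python3 arc.py .5325 -.0175 2.75 6
```

```text
t 13.6333 pos [0.4576 0.0698 0.0924] r 0.1151 ang 2.2796 F [-1.9  0.2  7.2] open 0.287
2.358 [-0.31  0.18]
2.436 [-0.3  0.2]
2.515 [-0.28  0.23]
2.593 [-0.26  0.25]
2.672 [-0.24  0.27]
2.75 [-0.22  0.28]
```

Request:
move_arm --turn '[[0, 0, 0], [0, 0, 0], [0, 0, 0], [0, 0, 0], [0, 0, 0], [0, 0, 0], [0, 0, 0], [0, 0, 0]]' --dp '[[-0.31, 0.18, -0.04], [-0.3, 0.2, 0], [-0.28, 0.23, 0], [-0.26, 0.25, 0], [-0.24, 0.27, 0], [-0.22, 0.28, 0], [0, 0, 0], [0, 0, 0]]' --jaw '[1, 1, 1, 1, 1, 1, 1, 1]'

```text
clock: 14.3
tool_pos: [0.4259, 0.0261, 0.0928]
eef_rot: [0.993, 0.114, -0.003, 0.001]
contact_force: [-3.8, -0.8, -14.2]
opening: 0.287
```

```bash
python3 arc.py .5325 -.0175 3.05 15;python3 - <<'E'
from plant import r
from h import *
d=r.snapshot("scene");cv2.imwrite("pics/s10.png",cv2.resize(d["frame"][180:300,260:420],None,fx=5,fy=5,interpolation=cv2.INTER_CUBIC))
d=r.snapshot("wrist");cv2.imwrite("pics/w10.png",d["frame"])
E
```

```text
t 14.3 pos [0.4259 0.0261 0.0928] r 0.1152 ang 2.7531 F [ -3.8  -0.8 -14.2] open 0.287
2.773 [-0.05  0.08]
2.793 [-0.05  0.08]
2.812 [-0.05  0.08]
2.832 [-0.05  0.08]
2.852 [-0.05  0.08]
2.872 [-0.04  0.08]
2.892 [-0.04  0.08]
2.911 [-0.04  0.08]
2.931 [-0.04  0.08]
2.951 [-0.04  0.08]
2.971 [-0.04  0.08]
2.991 [-0.03  0.08]
3.01 [-0.03  0.08]
3.03 [-0.03  0.09]
3.05 [-0.03  0.09]
```

View pics/s10.png

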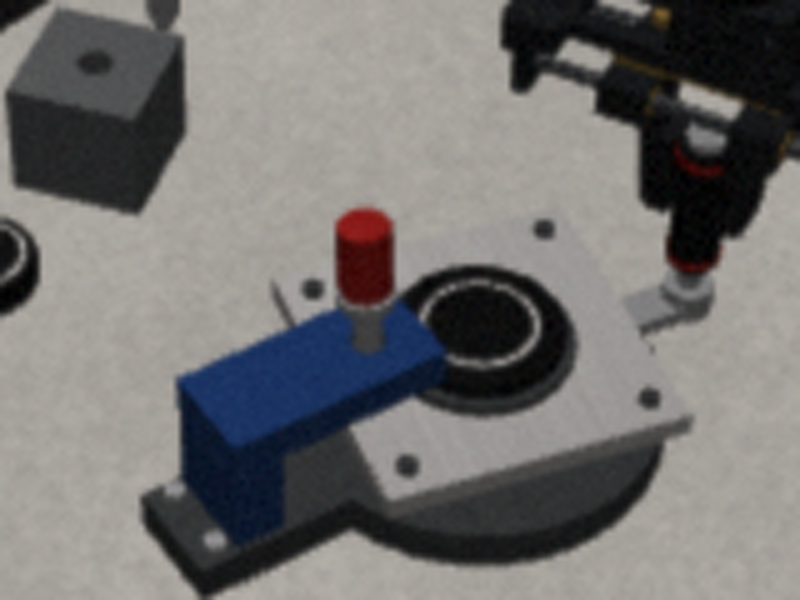

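View pics/w10.png

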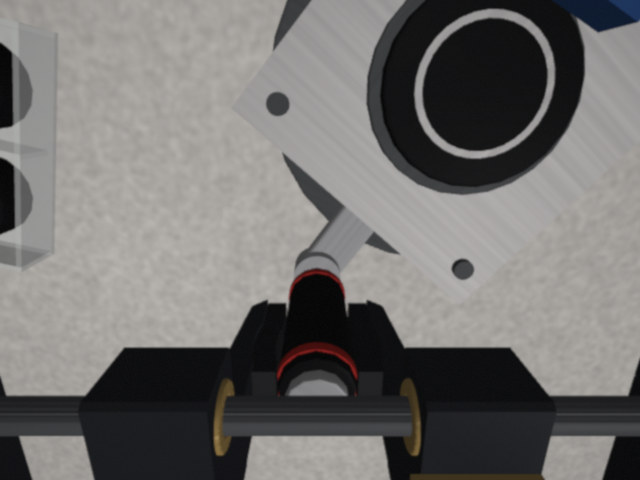

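The pin still stands on the plate with its collar raised, and the crank is at 2.75 rad with ≈2.93 expected. From here I'll take finer steps and check each time.

Request:
move_arm --turn '[[0, 0, 0], [0, 0, 0], [0, 0, 0], [0, 0, 0], [0, 0, 0], [0, 0, 0], [0, 0, 0]]' --dp '[[-0.05, 0.08, 0.025], [-0.05, 0.08, 0], [-0.05, 0.08, 0], [-0.05, 0.08, 0], [-0.05, 0.08, 0], [0, 0, 0], [0, 0, 0]]' --jaw '[1, 1, 1, 1, 1, 1, 1]'

```text
clock: 14.98
tool_pos: [0.4229, 0.0178, 0.0927]
eef_rot: [0.993, 0.117, -0.002, -0.0]
contact_force: [-6.3, 2.4, -8.5]
opening: 0.284
```

```bash
cat > look.py <<'E'
import sys
from plant import r
from h import *
d=r.snapshot("scene");f=d["frame"];cv2.imwrite(f"pics/{sys.argv[1]}.png",cv2.resize(f[180:300,260:420],None,fx=5,fy=5,interpolation=cv2.INTER_CUBIC))
H,S,V=cv2.split(cv2.cvtColor(f,cv2.COLOR_BGR2HSV));m=((H<6)|(H>174))&(S>150)&(V>60);m[:,:320]=0;m[:,350:]=0;m[:200]=0;m[280:]=0
print("pin red",blobs(m))
E
python3 look.py s11; python3 arc.py .5325 -.0175 2.95 5
```

```text
pin red [([332.3, 230.3], [327, 222, 11, 18, 165])]
t 15.0333 pos [0.4229 0.0178 0.0927] r 0.1152 ang 2.8304 F [-5.8  2.1 -7.1] open 0.287
2.854 [-0.05  0.1 ]
2.878 [-0.05  0.1 ]
2.902 [-0.05  0.1 ]
2.926 [-0.05  0.1 ]
2.95 [-0.05  0.1 ]
```

Request:
move_arm --turn '[[0, 0, 0], [0, 0, 0], [0, 0, 0], [0, 0, 0], [0, 0, 0]]' --dp '[[-0.07, 0.08, 0.01], [-0.05, 0.08, 0], [-0.04, 0.08, 0], [0, 0, 0], [0, 0, 0]]' --jaw '[1, 1, 1, 1, 1]'

```text
clock: 15.45
tool_pos: [0.4208, 0.0108, 0.0926]
eef_rot: [0.993, 0.116, -0.001, -0.0]
contact_force: [-4.9, 2.5, -4.5]
opening: 0.287
```

```bash
python3 look.py s12; python3 arc.py .5325 -.0175 2.95 4
```

```text
pin red [([332.3, 230.4], [327, 222, 11, 18, 168])]
t 15.5 pos [0.4208 0.0108 0.0926] r 0.1152 ang 2.8937 F [-5.3  2.6 -5. ] open 0.285
2.908 [-0.02  0.06]
2.922 [-0.03  0.06]
2.936 [-0.03  0.06]
2.95 [-0.03  0.06]
```

Request:
move_arm --turn '[[0, 0, 0], [0, 0, 0], [0, 0, 0], [0, 0, 0]]' --dp '[[-0.03, 0.06, 0], [-0.03, 0.06, 0], [0, 0, 0], [0, 0, 0]]' --jaw '[1, 1, 1, 1]'

```text
clock: 15.83
tool_pos: [0.4201, 0.0076, 0.0926]
eef_rot: [0.993, 0.116, -0.001, -0.0]
contact_force: [-5.0, 1.6, -4.8]
opening: 0.287
```

```bash
python3 look.py s13; python3 arc.py .5325 -.0175 2.98 4
```

```text
pin red [([332.4, 230.6], [327, 222, 11, 19, 167])]
t 15.8833 pos [0.42   0.0075 0.0926] r 0.1152 ang 2.9224 F [-5.2  2.2 -4.6] open 0.287
2.937 [-0.02  0.06]
2.951 [-0.03  0.06]
2.966 [-0.03  0.06]
2.98 [-0.03  0.06]
```

Request:
move_arm --turn '[[0, 0, 0], [0, 0, 0], [0, 0, 0], [0, 0, 0]]' --dp '[[-0.03, 0.06, 0], [-0.03, 0.06, 0], [0, 0, 0], [0, 0, 0]]' --jaw '[1, 1, 1, 1]'

```text
clock: 16.22
tool_pos: [0.4193, 0.0042, 0.0926]
eef_rot: [0.993, 0.116, -0.001, -0.0]
contact_force: [-5.0, 1.7, -4.8]
opening: 0.286
```

```bash
python3 look.py s14; python3 arc.py .5325 -.0175 2.98 4
```

```text
pin red [([333.4, 239.1], [329, 231, 10, 18, 150])]
t 16.2667 pos [0.4193 0.0042 0.0926] r 0.1152 ang 2.9523 F [-5.1  1.9 -5.7] open 0.287
2.959 [-0.    0.03]
2.966 [-0.01  0.03]
2.973 [-0.01  0.03]
2.98 [-0.01  0.03]
```

View pics/s14.png

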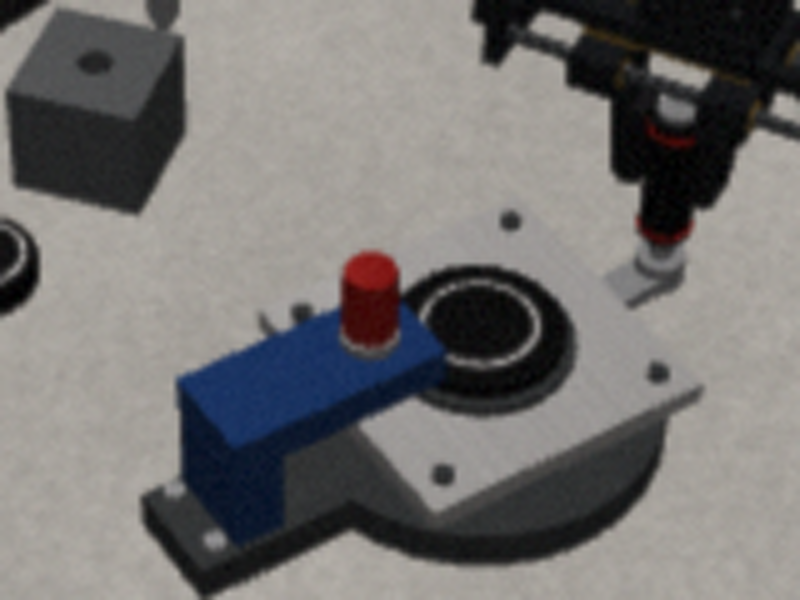

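The pin dropped. I'll check whether the collar is fully seated, by scale and from the handle's height.

```bash
python3 - <<'E'
from h import *
sc=cam(np.load("scene0.npy",allow_pickle=True).item());E=np.array([.5913,-.0355,.09])
for z in(.134,.156):print(proj(sc,[E[0],E[1],z]),proj(sc,[E[0],E[1],z-.019]))
E
sleep 0; python3 look.py s15
```

```text
[333.73114279 233.36704569] [333.56007766 239.47582727]
[333.93368817 226.13409574] [333.75847676 232.39094232]
pin red [([333.4, 239.0], [329, 231, 10, 18, 149])]
```

The handle's mid row is 239.1 against 239.5 predicted when seated (it was 230.4 before), so the pin is home. Releasing the crank, retreating straight up, then a final look.

Request:
move_arm --turn '[[0, 0, 0], [0, 0, 0], [0, 0, 0], [0, 0, 0], [0, 0, 0], [0, 0, 0], [0, 0, 0], [0, 0, 0], [0, 0, 0]]' --dp '[[0, 0, 0], [0, 0, 0], [0, 0, 0], [0, 0, 0], [0, 0, 0], [0, 0, 0], [0, 0, 0], [0, 0, 0], [0, 0, 0]]' --jaw '[-1, -1, -1, -1, -1, -1, -1, -1, -1]'

```text
clock: 17.07
tool_pos: [0.4206, 0.0036, 0.0923]
eef_rot: [0.993, 0.116, 0.0, 0.0]
contact_force: [-0.3, -0.2, 0.6]
opening: 0.946
```

Request:
move_arm --turn '[[0, 0, 0], [0, 0, 0], [0, 0, 0], [0, 0, 0], [0, 0, 0], [0, 0, 0], [0, 0, 0], [0, 0, 0], [0, 0, 0], [0, 0, 0]]' --dp '[[0, 0, -0.3], [0, 0, -0.6], [0, 0, -0.8], [0, 0, -0.8], [0, 0, -0.8], [0, 0, -0.8], [0, 0, -0.6], [0, 0, -0.3], [0, 0, 0], [0, 0, 0]]' --jaw '[-1, -1, -1, -1, -1, -1, -1, -1, -1, -1]'

```text
clock: 17.9
tool_pos: [0.4204, 0.0036, 0.2174]
eef_rot: [0.993, 0.116, 0.0, 0.0]
contact_force: [-0.3, 0.1, -0.1]
opening: 1.003
```

```bash
python3 look.py s16
python3 - <<'E'
from plant import r
from h import *
for n in("wrist","top"):
    d=r.snapshot(n);cv2.imwrite(f"pics/{n}16.png",d["frame"])
s=r.get_state();print(s["clock"],s["tool_pos"],s["contact_force"],s["opening"])
E
```

```text
pin red [([333.4, 238.8], [329, 231, 10, 18, 139])]
18.05 [0.41989323 0.00364466 0.21649767] [-0.12161738 -0.74982389 -0.18318855] 0.9972362252931253
```

View pics/s16.png

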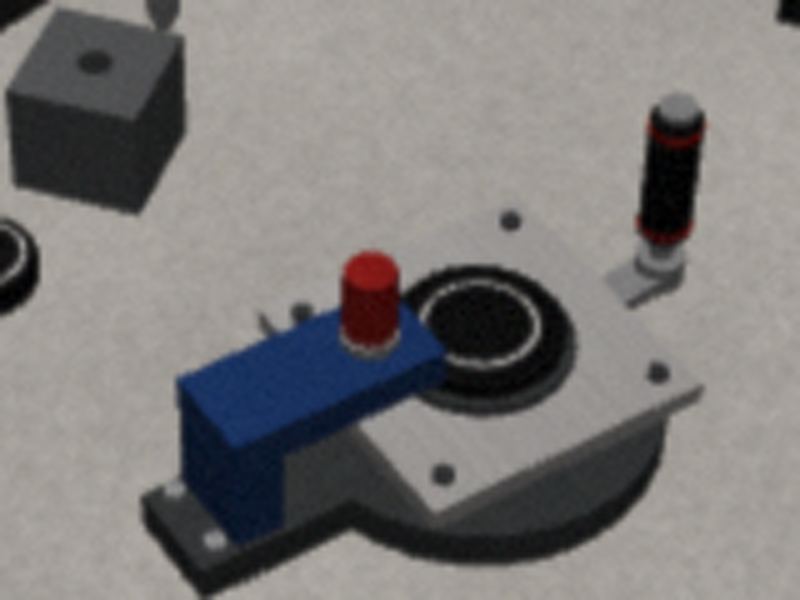

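View pics/top16.png

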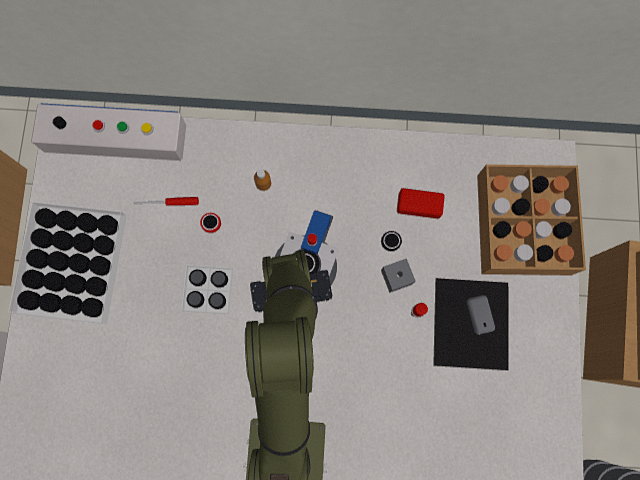

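View pics/wrist16.png

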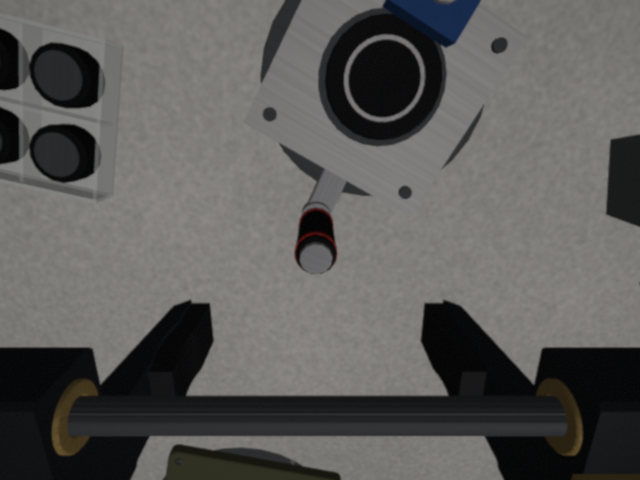

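The final views show the pin upright with its collar flat on the blue arm at (370,345) in the crop. The crank is free, and the other things are where they were.

```bash
python3 -c "
from plant import r
print(r.finish_job())"
```

```text
the job is handed in; nothing more can be done
None
```

The fixture is locked: the pin is fully home in the blue arm, and I handed the job in at about 18 s. No verdict was reported.

**What I did:**
- I took the smaller red-handled pin from its stand and lowered it through the eye onto the plate.
- I then wound the crank about 1.57 rad counter-clockwise, in small steps near the end, until the pin dropped. I released the crank and backed straight up.

**Last checks:**
- **Pin:** upright with its collar on the arm. In the scene view the handle sank 8.4 px, against about 7.1 px expected for 22 mm. Its middle row is 238.8, against 239.5 predicted when seated.
- **Contact:** the gripper is open and clear of everything, with contact force under 1 N.
- **Other things:** in the top view, everything else on the bench looks where it started, including the larger look-alike.

**Disagreements:**
- The wrist and fixed cameras differed by 1–2 mm, so I set the pin over the eye by direct sight.
- A rough reading of the handle's top edge came out about 1 px (roughly 3.5 mm) higher than predicted. I trusted the drop measurement instead.
- While winding, the vertical force reached about 14 N at one point, from a slight height mismatch on the sleeve.

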